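# Put the lids back on the papier-mache boxes

## Robot

A 7-joint arm with a two-finger parallel gripper is mounted at the origin on the work surface. World frame = base frame: x ahead of the robot, y to its left, z up, the work surface at z = 0. Lengths are in m, angles in rad, forces in N, time in s.
With the tool pointing down it reaches from about 0.425 to 0.825 m from the base axis. Payload 3.6 kg.
Tool frame: the origin (TCP) lies at the very end of the fingers, on their centre line; the grasp point (between the pads) lies 19 mm behind it; y points along the fingers, x is the direction in which the jaws open and shut, and the axes are right-handed (so a half turn about y gives the same grasp; the last joint's range is limited). The gripper opens to 93 mm and grips with 3 to 60 N. Pads are 15 mm wide; open, the fingers measure 128 mm over their backs; the gripper's body (75 mm by 188 mm) begins 65 mm behind the grasp point.
Start: joints at [1.286, 0.615, -0.013, 1.423, 0.008, 1.103, -0.04], TCP at [0.166, -0.628, 0.219] pointing down, gripper open.
Joint ranges: [-3.12, 3.12], [-0.3, 2.06], [-1.34, 1.32], [0.26, 2.42], [-1.36, 4.5], [0.01, 1.98], [-2.84, 2.84]. Speed limits (rad/s): [2.79, 2.79, 3.14, 3.14, 3.14, 3.14, 3.14].

## Interface

Orientations are given as a rotation vector (axis times angle).
In Python, from bench import observe, get_image, calibration, close_job gives the robot as it stands.
- The arm moves only by the shell command python3 -m creep 'ROWS' [OPENING]. ROWS is JSON, a list of rows, each an object with "delta_pos": the shift along the tool's x, y, z in mm, a list of three; "spin": the turn about the tool's y in degrees. In form: [{"delta_pos": [tx, ty, tz], "spin": spin}, ...]. A call has 1 to 8 rows; each row is the pose to reach, as a shift and turn from the pose commanded when the call began, along the tool's axes at that moment; what a row does not reach only later rows make up. A row lasts 1/12 s, in which the tool goes at most 41.7 mm and 7.16 degrees, less where a joint would pass 70% of its speed; a pose out of reach is approached as far as the arm can. A call with a gripper value outside its range is refused whole. OPENING is the opening, from 0 (shut) to 1 (fully open), set as the call begins (- or left out, the last holds). The fingers move at their own pace and stop on an object; the grip force is fixed at half the most. Time passes only in rows, so rows that repeat a pose let the fingers close. It gives the time, the measured TCP pose, the force and the opening at its end, in the units of the state.
- observe(): the state, without advancing time (a new reading comes with each control period).
- get_image(name): name is "scene" or "top" or "wrist"; returns (picture, depth): 384x512x3 uint8, red, green, blue; 384x512 float32, m along the optical axis (not along the pixel's ray), 0 where there is no reading.
- calibration(name): a dict with "fx", "fy", "cx", "cy" (pixels), "R" (3x3) and "t" (3): a world point X has camera coordinates R X + t; the wrist camera has in their place "mount" (4x4, takes a point from camera to tool coordinates, whose origin is the TCP and whose axes are the tool frame's). Camera axes: x right, y down, z forward; pixel columns grow to the right and rows downward; lengths in m; the calibration is good to about 2 mm. A picture is of the moment at which its call begins: read the wrist's pose just before it. calibration takes no time and is no camera call.
- close_job(): hands the job in, once; it reports no verdict.
The state is a dict: "time": time; "joint_positions": joint angles; "joint_velocities": joint speeds; "joint_efforts": joint torques, N m; "position": TCP position; "tool_rot": TCP orientation; "contact_force": force on the tool from outside, world axes, zero at the start; "moment": the same for the moment, N m; "gripper_width": finger opening in m.
Only numpy, scipy, OpenCV 4.12 (cv2) and the standard library are available. Lean on these libraries where they do the work, as an engineer would, in place of code of your own. Each camera call takes 0.05 s, during which the arm holds its last target.

## Task

The four papier-mache boxes on the craft table have dried with their lids off. Pick the four knobbed lids out of the clutter and put each on the box it belongs to by shape and size, lying flat on the rim and closed all round. Leave the boxes standing where they are, and do not shift or tip the small pale plastic pot and the blue paint jar.

Things in the scene. Friction and masses are not known exactly. Their poses are not given: they have to be found in the camera images.
- lid_big_knob (a point): Loose brown papier-mache lid, the larger of the two round ones, 80 g. Flange 98 mm in diameter, 5 mm thick; under it a plug 80 mm in diameter, 10 mm deep, on which it lies flat, right way up; on top a round wooden knob, 24 mm in diameter, 18 mm tall, on a 14 mm neck. Point: centre of that grip, 23 mm above the flange's top, 38 mm above the plug's underside. z up; x, y the lid's own.
- lid_small_knob (a point): Loose brown papier-mache lid, the smaller of the two round ones, 80 g. Flange 62 mm in diameter, 5 mm thick; under it a plug 44 mm in diameter, 10 mm deep, on which it lies flat, right way up; on top a round wooden knob, 24 mm in diameter, 18 mm tall, on a 14 mm neck. Point: centre of that grip, 23 mm above the flange's top, 38 mm above the plug's underside. z up; x, y the lid's own.
- lid_square_knob (a point): Loose brown papier-mache lid, the square one, 80 g. Flange 78 mm x 78 mm, sides along its x and y, 5 mm thick; under it a plug 60 mm square, 10 mm deep, on which it lies flat, right way up; on top a square wooden knob, 24 mm x 24 mm, sides parallel to the lid's, 18 mm tall, on a 14 mm neck. Point: centre of that grip, 23 mm above the flange's top, 38 mm above the plug's underside. z up; x, y the lid's own.
- lid_oblong_knob (a point): Loose brown papier-mache lid, the oblong one, 80 g. Flange 110 mm along its x and 66 mm along its y, 5 mm thick; under it a plug 92 mm x 48 mm, 10 mm deep, on which it lies flat, right way up; on top a wooden bar handle, 56 mm long along x, 16 mm wide along y, 18 mm tall, on a 14 mm neck. Point: centre of that grip, 23 mm above the flange's top, 38 mm above the plug's underside. z up; x, y the lid's own.
- box_big_mouth (a point): Loose open brown papier-mache box, the larger of the two round ones, 300 g, upright. Outside 96 mm in diameter, 52 mm tall, walls 4 mm: its own lid's plug goes in with 4 mm to spare all round and the flange rests on the rim. Point: centre of the mouth at rim height; with the lid on, the lid's point is 28 mm above it. z up; x, y the box's own.
- box_small_mouth (a point): Loose open brown papier-mache box, the smaller of the two round ones, 300 g, upright. Outside 60 mm in diameter, 58 mm tall, walls 4 mm: its own lid's plug goes in with 4 mm to spare all round and the flange rests on the rim. Point: centre of the mouth at rim height; with the lid on, the lid's point is 28 mm above it. z up; x, y the box's own.
- box_square_mouth (a point): Loose open brown papier-mache box, the square one, 300 g, upright. Outside 76 mm x 76 mm, sides along its x and y, 46 mm tall, walls 4 mm: its own lid's plug goes in with 4 mm to spare all round and the flange rests on the rim. Point: centre of the mouth at rim height; with the lid on, the lid's point is 28 mm above it. z up; x, y the box's own.
- box_oblong_mouth (a point): Loose open brown papier-mache box, the oblong one, 300 g, upright. Outside 108 mm along its x and 64 mm along its y, 40 mm tall, walls 4 mm: its own lid's plug goes in with 4 mm to spare all round and the flange rests on the rim. Point: centre of the mouth at rim height; with the lid on, the lid's point is 28 mm above it. z up; x, y the box's own.
- paste_pot: Bystander: an empty open pale (white to light grey) plastic pot, 60 mm across the rim, 42 mm tall, standing loose among the boxes and lids. Origin at the centre of its underside, z up.
- paint_jar: Bystander: a small closed blue paint jar with a black cap, 46 mm in diameter, 52 mm tall, standing loose among the boxes and lids. Origin at the centre of its underside, z up.
Mind the look-alikes: they are no part of the job. What is shaped like the part that bears lid_small_knob but green or pink is not meant.

How it is judged:
At the end, for the whole second after the job is handed in: Each lid at rest and let go on its own box: within 8 mm of the mouth's centre, within 4 mm of its seated height, tilted under 4 degrees; boxes upright, within 40 mm of their start; plastic pot and paint jar upright and within 30 mm of their start (horizontal distance between lid_big_knob and box_big_mouth below 0.008 m and z of lid_big_knob in the frame of box_big_mouth between 0.024 and 0.032 m and angle between each of lid_big_knob, box_big_mouth, lid_small_knob, box_small_mouth, lid_square_knob, box_square_mouth, lid_oblong_knob, box_oblong_mouth's own z axis and vertical below 0.07 rad and distance of each of box_big_mouth, box_small_mouth, box_square_mouth, box_oblong_mouth from where it was at the start of the episode below 0.04 m and linear speed of each of lid_big, box_big, lid_small, box_small, lid_square, box_square, lid_oblong, box_oblong below 0.02 m/s and horizontal distance between lid_small_knob and box_small_mouth below 0.008 m and z of lid_small_knob in the frame of box_small_mouth between 0.024 and 0.032 m and horizontal distance between lid_square_knob and box_square_mouth below 0.008 m and z of lid_square_knob in the frame of box_square_mouth between 0.024 and 0.032 m and horizontal distance between lid_oblong_knob and box_oblong_mouth below 0.008 m and z of lid_oblong_knob in the frame of box_oblong_mouth between 0.024 and 0.032 m and distance of each of paste_pot, paint_jar from where it was at the start of the episode below 0.03 m and angle between each of paste_pot, paint_jar's own z axis and vertical below 0.2 rad); the robot touches nothing.
It fails at once if the pale plastic pot is shifted by more than 30 mm or tipped (distance of paste_pot from where it was at the start of the episode above 0.03 m or angle between paste_pot's own z axis and vertical above 0.35 rad).
It fails at once if the paint jar is shifted by more than 30 mm or tipped (distance of paint_jar from where it was at the start of the episode above 0.03 m or angle between paint_jar's own z axis and vertical above 0.35 rad).
It fails at once if a box is tipped or shifted by more than 40 mm (distance of any of box_big_mouth, box_small_mouth, box_square_mouth, box_oblong_mouth from where it was at the start of the episode above 0.04 m or angle between any of box_big_mouth, box_small_mouth, box_square_mouth, box_oblong_mouth's own z axis and vertical above 0.35 rad).
It also fails if it takes over 115 s, if anything falls off the work surface, if the arm or the gripper's body presses on something with over 40 N, if the wrist force passes 120 N, or if a joint passes its speed limit or range.

## Working session

There is one attempt and no reset: what is moved stays moved. The work goes in short steps, Python scripts to look and compute and a shell command to move; the robot and the scene stay as the last step left them, time stands still between calls to the robot, and variables do not carry over. Pictures are saved under pics/ and viewed, and the job is handed in when it is done.

```bash
ls; mkdir -p pics; python3 - <<'E'
from bench import *
import cv2,numpy as np
s=observe();print(s)
for n in("scene","top","wrist"):
    im,d=get_image(n);cv2.imwrite(f"pics/{n}0.png",im[:,:,::-1]);np.save(f"pics/{n}0.npy",d);np.save(f"pics/{n}0im.npy",im)
    c=calibration(n);print(n,c,d.min(),d.max())
E
```

```text
pics
{'time': 0.0, 'joint_positions': array([ 1.28647363,  0.61587954, -0.01260662,  1.42488849,  0.00808041,
        1.10336108, -0.04038183]), 'joint_velocities': array([-0.00095149, -0.00107876,  0.00109765, -0.00101623,  0.00067892,
        0.00046787, -0.00048468]), 'joint_efforts': array([-5.13451978e-04, -4.58931220e+01,  2.08729771e-01, -1.65742993e+01,
       -6.11066166e-02,  2.05394154e-02,  2.42698143e-04]), 'position': array([ 0.16554518, -0.62776096,  0.21751037]), 'tool_rot': array([-1.31867678,  1.01857239, -1.01526734]), 'contact_force': array([-0.77136474,  0.83110208,  0.48503782]), 'moment': array([-0.04446631, -0.01680794, -0.0651602 ]), 'gripper_width': 0.09309858849189141}
scene {'fx': 402.9449833154313, 'fy': 402.9449833154313, 'cx': 253.43971872866678, 'cy': 187.7066714994287, 'R': array([[ 0.51160694,  0.85918269,  0.00796469],
       [ 0.46279486, -0.26774093, -0.84506551],
       [-0.72393318,  0.4360274 , -0.53460346]]), 't': array([-0.29193677, -0.19325981,  1.61284968])} 0.0 3.4872196
top {'fx': 448.40871869693103, 'fy': 448.40871869693103, 'cx': 252.07588813249112, 'cy': 195.51185900099165, 'R': array([[-0.00851958, -0.999672  , -0.02415186],
       [-0.98189316,  0.01293411, -0.18899347],
       [ 0.18924386,  0.0221044 , -0.98168129]]), 't': array([0.01734275, 0.57189375, 1.36346949])} 0.0 2.495851
wrist {'fx': 293.8869386422452, 'fy': 293.8869386422452, 'cx': 259.8850927793887, 'cy': 196.88101549335883, 'mount': array([[ 9.99999828e-01, -4.82019074e-04, -3.35186011e-04,
         8.31209184e-04],
       [ 2.08298310e-04, -2.42488111e-01,  9.70154355e-01,
        -1.65911473e-01],
       [-5.48911527e-04, -9.70154258e-01, -2.42487968e-01,
         6.66889374e-02],
       [ 0.00000000e+00,  0.00000000e+00,  0.00000000e+00,
         1.00000000e+00]])} 0.0 1.3251545
```

View pics/top0.png

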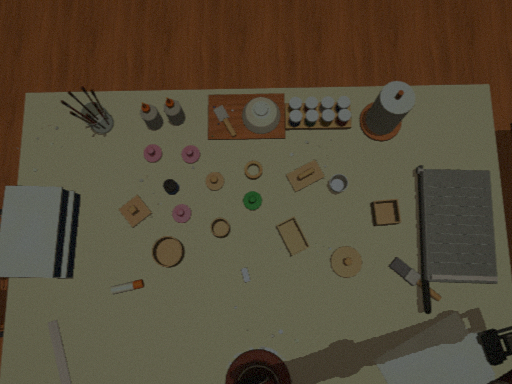

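View pics/scene0.png

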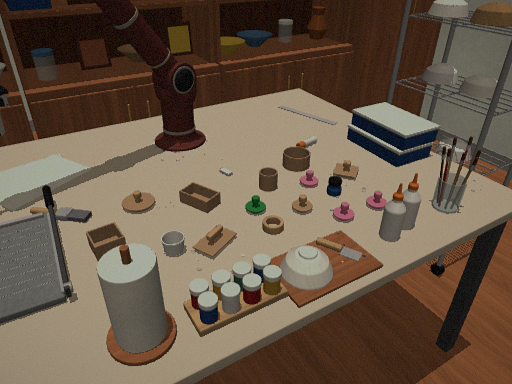

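```bash
python3 - <<'E'
import cv2
im=cv2.imread("pics/top0.png")
cv2.imwrite("pics/top0c.png",cv2.resize(im[90:330,90:410],None,fx=2.5,fy=2.5,interpolation=cv2.INTER_CUBIC))
E
```

```text
(no output)
```

View pics/top0c.png

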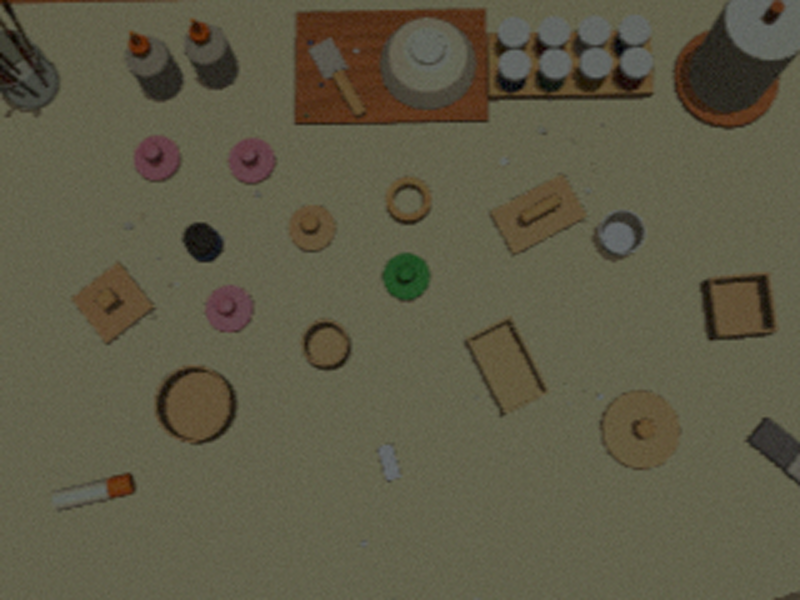

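```bash
cat > h.py <<'E'
import numpy as np,cv2
from bench import *
from scipy.spatial.transform import Rotation as Ro
def cloud(n,d,s=None):
    c=calibration(n);v,u=np.mgrid[0:384,0:512]
    P=np.stack([(u-c['cx'])/c['fx']*d,(v-c['cy'])/c['fy']*d,d],-1)
    if 'R' in c: return (P-c['t'])@c['R']
    M=c['mount'];P=P@M[:3,:3].T+M[:3,3]
    return P@Ro.from_rotvec(s['tool_rot']).as_matrix().T+s['position']
E
python3 - <<'E'
from h import *
d=np.load("pics/top0.npy");P=cloud("top",d)
print("tool axes\n",Ro.from_rotvec(observe()['tool_rot']).as_matrix().round(3))
z=P[...,2]
for n,(u,v),r in [("bigbox",(168,252),20),("smallbox",(221,228),14),("sqbox",(386,213),18),("obbox",(292,237),24),("biglid",(346,262),20),("smalllid",(214,181),14),("sqlid",(135,211),19),("oblid",(305,176),22),("pot",(338,185),13),("jar",(171,187),12)]:
    p=P[v-r:v+r,u-r:u+r].reshape(-1,3);p=p[p[:,2]<.2]
    q=p[p[:,2]>.008]
    print(n,"tablez",np.median(p[p[:,2]<.005,2]).round(4),"n",len(q),"zmax",np.percentile(q[:,2],[50,90,99]).round(3),"ext",q[:,:2].min(0).round(3),q[:,:2].max(0).round(3),"mid",((q.min(0)+q.max(0))/2)[:2].round(3))
    k=q[q[:,2]>np.percentile(q[:,2],99)-.010]
    (c,sz,a)=cv2.minAreaRect((k[:,:2]*1000).astype(np.float32));print("   top part mean",k.mean(0).round(4),"rect",np.round(c,1),np.round(sz,1),round(a,1))
    (c,sz,a)=cv2.minAreaRect((q[:,:2]*1000).astype(np.float32));print("   all rect",np.round(c,1),np.round(sz,1),round(a,1), "radius",round(np.hypot(*c)))
E
```

```text
tool axes
 [[ 0.255 -0.001  0.967]
 [-0.967  0.002  0.255]
 [-0.002 -1.    -0.   ]]
bigbox tablez 0.0013 n 399 zmax [0.032 0.054 0.057] ext [0.35  0.226] [0.464 0.339] mid [0.407 0.283]
   top part mean [0.4002 0.2781 0.0524] rect [400.8 277.3] [94.3 93.4] 88.4
   all rect [407.2 283. ] [112.1 115. ] 1.1 radius 496
smallbox tablez 0.0014 n 185 zmax [0.044 0.061 0.064] ext [0.434 0.075] [0.521 0.158] mid [0.477 0.117]
   top part mean [0.4744 0.1121 0.0585] rect [472.8 111.9] [57.1 56.5] 0.2
   all rect [471.5 122.8] [87.9 80.7] 11.3 radius 487
sqbox tablez 0.0013 n 398 zmax [0.032 0.048 0.051] ext [ 0.466 -0.469] [ 0.577 -0.364] mid [ 0.521 -0.417]
   top part mean [ 0.5169 -0.4119  0.0465] rect [ 518.  -412.2] [76.4 78.3] 4.3
   all rect [ 518.9 -416.3] [113.7  98.2] 4.1 radius 665
obbox tablez 0.0008 n 308 zmax [0.033 0.043 0.046] ext [ 0.385 -0.191] [ 0.521 -0.044] mid [ 0.453 -0.118]
   top part mean [ 0.4445 -0.1172  0.0409] rect [ 446.1 -116.2] [106.2  64.6] 25.8
   all rect [ 451.4 -119.1] [132.6 149.1] 2.4 radius 467
biglid tablez 0.0004 n 760 zmax [0.016 0.021 0.049] ext [ 0
[... 668 characters left out ...]
.0006 n 677 zmax [0.017 0.044 0.051] ext [ 0.576 -0.231] [ 0.713 -0.093] mid [ 0.645 -0.162]
   top part mean [ 0.6442 -0.1616  0.0469] rect [ 644.5 -162.1] [16.4 55.1] 25.1
   all rect [ 646.1 -162.9] [135.5 123.6] 80.2 radius 666
pot tablez 0.0007 n 178 zmax [0.03  0.044 0.048] ext [ 0.585 -0.309] [ 0.648 -0.231] mid [ 0.617 -0.27 ]
   top part mean [ 0.6148 -0.269   0.0426] rect [ 612.8 -266.5] [57.9 56.3] 82.7
   all rect [ 615.7 -271.7] [59.9 79.5] 3.7 radius 673
jar tablez 0.0007 n 203 zmax [0.051 0.056 0.058] ext [0.576 0.242] [0.653 0.312] mid [0.615 0.277]
   top part mean [0.6104 0.2751 0.0533] rect [610.5 275.4] [39.4 38.5] 41.4
   all rect [612.3 277.8] [77.8 66.9] 3.7 radius 672
```

```bash
cat >> h.py <<'E'
def go(x,y,z,yaw,mod=180):
    s=observe();R=Ro.from_rotvec(s['tool_rot']).as_matrix();p=s['position']
    cy=np.degrees(np.arctan2(R[1,0],R[0,0]))
    t=R.T@(np.array([x,y,z])-p)*1000
    dy=(yaw-cy+mod/2)%mod-mod/2
    print("t=%.1f at"%s['time'],p.round(4),"yaw %.1f tiltz %.4f"%(cy,-R[2,1]),"j7 %.2f j1 %.2f"%(s['joint_positions'][6],s['joint_positions'][0]),"w %.4f"%s['gripper_width'],"F",s['contact_force'].round(1))
    print("delta",t.round(1),"dist %.0f"%np.linalg.norm(t),"spin %.1f (alt %.1f %.1f)"%(-dy,-dy+mod,-dy-mod))
def look(name,half=None):
    s=observe();im,d=get_image("wrist");cv2.imwrite(f"pics/{name}.png",im[:,:,::-1]);P=cloud("wrist",d,s)
    return s,im,d,P
def parts(P,im,x,y,r,lo,hi,draw=False):
    m=(np.hypot(P[...,0]-x,P[...,1]-y)<r)&(P[...,2]>lo)&(P[...,2]<hi)
    q=P[m]
    c,sz,a=cv2.minAreaRect((q[:,:2]*1000).astype(np.float32))
    cc,rr=cv2.minEnclosingCircle((q[:,:2]*1000).astype(np.float32))
    print("n",len(q),"mean",q.mean(0).round(4),"zmed %.4f"%np.median(q[:,2]),"rect",np.round(c,1),np.round(sz,1),"ang %.1f"%a,"circ",np.round(cc,1),round(rr,1))
    return m
E
python3 -c "
from h import *
go(.364,-.282,.2,-38)"
```

```text
t=0.1 at [ 0.1656 -0.628   0.2178] yaw -75.2 tiltz 1.0000 j7 -0.04 j1 1.29 w 0.0929 F [ 0.2 -0.4 -0.3]
delta [-283.9   18.3  280.1] dist 399 spin -37.2 (alt 142.8 -217.2)
```

```bash
python3 -m creep '[{"delta_pos":[-284,18,280],"spin":-37},{"delta_pos":[-284,18,280],"spin":-37},{"delta_pos":[-284,18,280],"spin":-37},{"delta_pos":[-284,18,280],"spin":-37},{"delta_pos":[-284,18,280],"spin":-37},{"delta_pos":[-284,18,280],"spin":-37},{"delta_pos":[-284,18,280],"spin":-37},{"delta_pos":[-284,18,280],"spin":-37}]' 0.6
python3 -c "
from h import *
go(.364,-.282,.2,-38)"
```

```text
time: 0.82
position: [0.3317, -0.3378, 0.2036]
tool_rot: [-1.507, 0.523, -0.523]
contact_force: [1.3, -1.0, -0.3]
gripper_width: 0.0562
t=0.8 at [ 0.3317 -0.3378  0.2036] yaw -38.3 tiltz 1.0000 j7 -0.04 j1 0.92 w 0.0562 F [ 1.3 -1.  -0.3]
delta [-9.2  3.6 63.8] dist 65 spin -0.3 (alt 179.7 -180.3)
```

```bash
python3 -m creep '[{"delta_pos":[-9,4,42],"spin":0},{"delta_pos":[-9,4,42],"spin":0},{"delta_pos":[-9,4,42],"spin":0},{"delta_pos":[-9,4,42],"spin":0}]'
python3 - <<'E'
from h import *
go(.364,-.282,.2,-38)
s,im,d,P=look("w1")
parts(P,im,.364,-.282,.03,.035,.06)
parts(P,im,.364,-.282,.07,.010,.06)
parts(P,im,.364,-.282,.07,-.01,.006)
E
```

```text
time: 1.15
position: [0.3499, -0.3016, 0.1996]
tool_rot: [-1.508, 0.523, -0.522]
contact_force: [0.4, -0.9, -0.1]
gripper_width: 0.0554
t=1.1 at [ 0.3499 -0.3016  0.1996] yaw -38.2 tiltz 1.0000 j7 -0.13 j1 0.84 w 0.0554 F [ 0.4 -0.9 -0.1]
delta [-1.  -0.4 24.2] dist 24 spin -0.2 (alt 179.8 -180.2)
n 364 mean [ 0.3639 -0.2817  0.046 ] zmed 0.0463 rect [ 363.5 -281.8] [21.9 22.1] ang 51.6 circ [ 363.5 -282.1] 11.7
n 5195 mean [ 0.3644 -0.281   0.0169] zmed 0.0148 rect [ 363.6 -282. ] [96.8 96.6] ang 49.4 circ [ 363.3 -282.2] 48.9
n 4797 mean [ 3.681e-01 -2.774e-01 -3.000e-04] zmed -0.0002 rect [ 364.  -282.1] [139.  139.5] ang 7.4 circ [ 364. -282.] 70.0
```

View pics/w1.png

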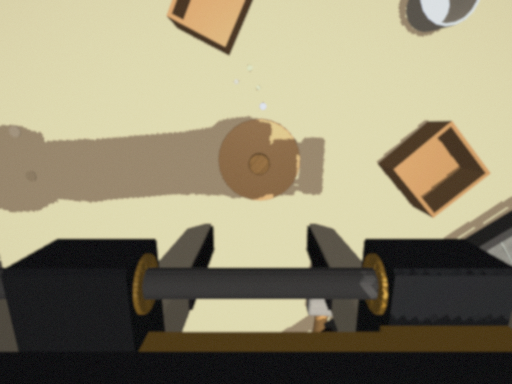

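```bash
python3 -m creep '[{"delta_pos":[-1,0,24],"spin":0},{"delta_pos":[-1,40,24],"spin":0},{"delta_pos":[-1,80,24],"spin":0},{"delta_pos":[-1,120,24],"spin":0},{"delta_pos":[-1,150,24],"spin":0},{"delta_pos":[-1,150,24],"spin":0},{"delta_pos":[-1,150,24],"spin":0}]'
python3 -c "
from h import *
go(.3636,-.282,.0195,-38)"
```

```text
time: 1.78
position: [0.3629, -0.2827, 0.0487]
tool_rot: [-1.506, 0.527, -0.522]
contact_force: [0.4, 0.2, -0.0]
gripper_width: 0.0559
t=1.8 at [ 0.3629 -0.2827  0.0487] yaw -38.4 tiltz 1.0000 j7 -0.29 j1 0.72 w 0.0559 F [ 0.4  0.2 -0. ]
delta [ 0.2 29.2  1. ] dist 29 spin -0.4 (alt 179.6 -180.4)
```

```bash
python3 -m creep '[{"delta_pos":[0,20,1],"spin":0},{"delta_pos":[0,29,1],"spin":0},{"delta_pos":[0,29,1],"spin":0}]'
python3 -m creep '[{"delta_pos":[0,0,0],"spin":0},{"delta_pos":[0,0,0],"spin":0},{"delta_pos":[0,0,0],"spin":0},{"delta_pos":[0,0,0],"spin":0},{"delta_pos":[0,0,0],"spin":0}]' 0
python3 -c "
from h import *
go(.3636,-.282,.0195,-38)"
```

```text
time: 2.03
position: [0.3649, -0.2816, 0.021]
tool_rot: [-1.507, 0.523, -0.523]
contact_force: [-0.6, 0.1, -0.9]
gripper_width: 0.0555
time: 2.45
position: [0.3652, -0.281, 0.0212]
tool_rot: [-1.507, 0.521, -0.523]
contact_force: [-0.2, 0.4, 0.7]
gripper_width: 0.0271
t=2.5 at [ 0.3652 -0.281   0.0212] yaw -38.2 tiltz 1.0000 j7 -0.30 j1 0.70 w 0.0271 F [-0.2  0.4  0.7]
delta [-0.6  1.7 -1.8] dist 3 spin -0.2 (alt 179.8 -180.2)
```

```bash
python3 -m creep '[{"delta_pos":[0,0,0],"spin":0},{"delta_pos":[0,0,0],"spin":0},{"delta_pos":[0,-15,0],"spin":0},{"delta_pos":[0,-50,0],"spin":0},{"delta_pos":[0,-90,0],"spin":0},{"delta_pos":[0,-130,0],"spin":0},{"delta_pos":[0,-170,0],"spin":0},{"delta_pos":[0,-170,0],"spin":0}]'
python3 -c "
from h import *
go(.400,.278,.19,35)"
```

```text
time: 3.12
position: [0.3689, -0.2831, 0.1973]
tool_rot: [-1.511, 0.511, -0.534]
contact_force: [1.0, -0.8, -1.4]
gripper_width: 0.0233
t=3.1 at [ 0.3689 -0.2831  0.1973] yaw -38.2 tiltz 0.9999 j7 -0.20 j1 0.80 w 0.0233 F [ 1.  -0.8 -1.4]
delta [-323.     2.8  460. ] dist 562 spin -73.2 (alt 106.8 -253.2)
```

```bash
python3 -c "
from h import *
go(.50,0.0,.20,0)"
```

```text
t=3.1 at [ 0.3689 -0.2831  0.1973] yaw -38.2 tiltz 0.9999 j7 -0.20 j1 0.80 w 0.0233 F [ 1.  -0.8 -1.4]
delta [-72.2  -3.6 303.5] dist 312 spin -38.2 (alt 141.8 -218.2)
```

```bash
python3 -m creep '[{"delta_pos":[-9,-2,38],"spin":-5},{"delta_pos":[-18,-4,76],"spin":-10},{"delta_pos":[-27,-4,114],"spin":-15},{"delta_pos":[-36,-4,152],"spin":-20},{"delta_pos":[-45,-4,190],"spin":-25},{"delta_pos":[-54,-4,228],"spin":-30},{"delta_pos":[-63,-4,266],"spin":-34},{"delta_pos":[-72,-4,304],"spin":-38}]'
python3 -c "
from h import *
go(.40,0.278,.19,35)"
```

```text
time: 3.78
position: [0.4963, 0.0043, 0.1939]
tool_rot: [-1.571, 0.001, 0.001]
contact_force: [0.4, -1.0, -0.5]
gripper_width: 0.0235
t=3.8 at [0.4963 0.0043 0.1939] yaw -0.0 tiltz 1.0000 j7 -0.32 j1 0.28 w 0.0235 F [ 0.4 -1.  -0.5]
delta [-96.4   4.  273.7] dist 290 spin -35.0 (alt 145.0 -215.0)
```

```bash
python3 -m creep '[{"delta_pos":[-12,2,36],"spin":-5},{"delta_pos":[-26,4,72],"spin":-10},{"delta_pos":[-40,4,108],"spin":-15},{"delta_pos":[-55,4,144],"spin":-20},{"delta_pos":[-70,4,170],"spin":-25},{"delta_pos":[-80,4,180],"spin":-30},{"delta_pos":[-80,4,180],"spin":-34},{"delta_pos":[-80,4,180],"spin":-35}]'
python3 - <<'E'
from h import *
go(.400,.278,.19,35)
s,im,d,P=look("w2")
print("box");parts(P,im,.400,.278,.06,.045,.07)
x,y,z=s['position']
print("lid");parts(P,im,x,y,.06,z-.02,z+.02)
E
```

```text
time: 4.45
position: [0.4159, 0.1836, 0.19]
tool_rot: [-1.517, -0.478, 0.481]
contact_force: [0.9, -0.2, -0.9]
gripper_width: 0.0232
t=4.5 at [0.4159 0.1836 0.19  ] yaw 35.1 tiltz 1.0000 j7 -0.23 j1 0.02 w 0.0232 F [ 0.9 -0.2 -0.9]
delta [41.2 -0.  86.3] dist 96 spin 0.1 (alt 180.1 -179.9)
box
n 1460 mean [0.3995 0.2832 0.051 ] zmed 0.0514 rect [399.5 278.2] [94.7 94.5] ang 34.7 circ [399.5 278.4] 48.0
lid
n 10081 mean [0.4051 0.1977 0.1853] zmed 0.1837 rect [412.3 182.2] [88.4 95.6] ang 0.4 circ [416.9 181.1] 49.1
```

View pics/w2.png

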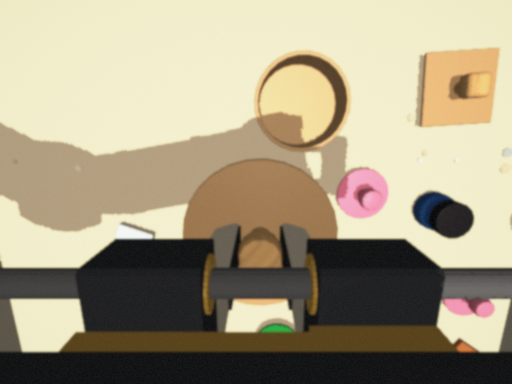

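```bash
python3 -c "
from h import *
go(.3985,.280,.085,35)"
```

```text
t=4.5 at [0.4166 0.1827 0.1899] yaw 34.9 tiltz 1.0000 j7 -0.23 j1 0.02 w 0.0228 F [ 0.7 -0.7 -0.8]
delta [ 40.9 104.9  90.2] dist 144 spin -0.1 (alt 179.9 -180.1)
```

```bash
python3 -m creep '[{"delta_pos":[15,0,35],"spin":0},{"delta_pos":[30,0,65],"spin":0},{"delta_pos":[41,0,90],"spin":0},{"delta_pos":[41,35,90],"spin":0},{"delta_pos":[41,70,90],"spin":0},{"delta_pos":[41,100,90],"spin":0},{"delta_pos":[41,105,90],"spin":0},{"delta_pos":[41,105,90],"spin":0}]'
python3 -c "
from h import *
go(.3985,.280,.064,35)"
```

```text
time: 5.17
position: [0.3989, 0.2786, 0.0839]
tool_rot: [-1.52, -0.47, 0.477]
contact_force: [0.1, -0.8, -1.4]
gripper_width: 0.0231
t=5.2 at [0.3989 0.2786 0.0839] yaw 34.6 tiltz 1.0000 j7 -0.57 j1 -0.29 w 0.0231 F [ 0.1 -0.8 -1.4]
delta [ 0.6 19.9  1.4] dist 20 spin -0.4 (alt 179.6 -180.4)
```

```bash
python3 -m creep '[{"delta_pos":[0,6,1],"spin":0},{"delta_pos":[0,12,1],"spin":0},{"delta_pos":[0,16,1],"spin":0},{"delta_pos":[0,19,1],"spin":0},{"delta_pos":[0,19,1],"spin":0},{"delta_pos":[0,19,1],"spin":0}]'
python3 -c "
from h import *
go(.3985,.280,.064,35)"
```

```text
time: 5.67
position: [0.3991, 0.2811, 0.067]
tool_rot: [-1.518, -0.476, 0.475]
contact_force: [1.1, -0.8, -2.0]
gripper_width: 0.0235
t=5.7 at [0.3991 0.2811 0.067 ] yaw 34.8 tiltz 1.0000 j7 -0.60 j1 -0.32 w 0.0235 F [ 1.1 -0.8 -2. ]
delta [-1.2  3.  -0.6] dist 3 spin -0.2 (alt 179.8 -180.2)
```

```bash
python3 -m creep '[{"delta_pos":[0,2,-1],"spin":0},{"delta_pos":[0,2,-1],"spin":0},{"delta_pos":[0,2,-1],"spin":0}]'
python3 -c "
from h import *
go(.3985,.280,.064,35)"
```

```text
time: 5.92
position: [0.3996, 0.2802, 0.0647]
tool_rot: [-1.518, -0.475, 0.475]
contact_force: [1.1, 0.4, -0.7]
gripper_width: 0.023
t=5.9 at [0.3996 0.2802 0.0647] yaw 34.8 tiltz 1.0000 j7 -0.60 j1 -0.32 w 0.0230 F [ 1.1  0.4 -0.7]
delta [-1.   0.7  0.5] dist 1 spin -0.2 (alt 179.8 -180.2)
```

Plug is inside. Open partly, rise, and look.

```bash
python3 -m creep '[{"delta_pos":[0,0,0],"spin":0},{"delta_pos":[0,0,0],"spin":0},{"delta_pos":[0,0,0],"spin":0},{"delta_pos":[0,0,0],"spin":0},{"delta_pos":[0,0,0],"spin":0}]' 0.5
python3 -m creep '[{"delta_pos":[0,-15,0],"spin":0},{"delta_pos":[0,-50,0],"spin":0},{"delta_pos":[0,-90,0],"spin":0},{"delta_pos":[0,-120,-20],"spin":0},{"delta_pos":[0,-135,-30],"spin":0},{"delta_pos":[0,-135,-30],"spin":0}]'
python3 - <<'E'
from h import *
go(.63,.133,.2,35)
s,im,d,P=look("w3")
print("lid knob");parts(P,im,.400,.278,.03,.078,.11)
print("flange");m=parts(P,im,.400,.278,.07,.045,.07)
q=P[m];A=np.c_[q[:,:2],np.ones(len(q))];print(np.linalg.lstsq(A,q[:,2],rcond=None)[0])
print("sq lid knob");parts(P,im,.534,.392,.04,.036,.06)
print("small lid knob");parts(P,im,.631,.133,.03,.036,.06)
E
```

```text
time: 6.33
position: [0.3996, 0.2803, 0.0647]
tool_rot: [-1.518, -0.476, 0.475]
contact_force: [1.1, -0.5, -0.5]
gripper_width: 0.0461
time: 6.83
position: [0.42, 0.2549, 0.203]
tool_rot: [-1.519, -0.478, 0.466]
contact_force: [0.3, 0.6, 0.3]
gripper_width: 0.0467
t=6.8 at [0.42   0.2549 0.203 ] yaw 34.5 tiltz 1.0000 j7 -0.37 j1 -0.12 w 0.0467 F [0.3 0.6 0.3]
delta [ 103.9    4.2 -219.5] dist 243 spin -0.5 (alt 179.5 -180.5)
lid knob
n 471 mean [0.3999 0.2784 0.088 ] zmed 0.0884 rect [400.1 278. ] [23.2 22.7] ang 37.9 circ [400.3 277.7] 11.9
flange
n 6118 mean [0.3992 0.2793 0.0567] zmed 0.0567 rect [400.2 277.6] [96.3 96.5] ang 34.5 circ [400.3 277.7] 48.9
[-0.00094538 -0.00025352  0.05716904]
sq lid knob
n 544 mean [0.5313 0.3927 0.0452] zmed 0.0460 rect [532.8 393.3] [23.9 23.9] ang 36.8 circ [532.8 393.5] 14.6
small lid knob
n 0 mean [nan nan nan] zmed nan rect [0. 0.] [0. 0.] ang 0.0 circ [0. 0.] 0.0h.py:25: RuntimeWarning: Mean of empty slice.
  print("n",len(q),"mean",q.mean(0).round(4),"zmed %.4f"%np.median(q[:,2]),"rect",np.round(c,1),np.round(sz,1),"ang %.1f"%a,"circ",np.round(cc,1),round(rr,1))
  ret = um.true_divide(
  return _methods._mean(a, axis=axis, dtype=dtype,
  ret = ret.dtype.type(ret / rcount)
```

View pics/w3.png

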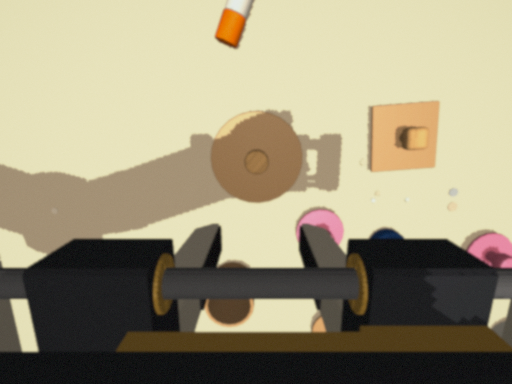

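```bash
python3 -c "
from h import *
go(.5328,.3933,.19,36.5)"
```

```text
t=6.9 at [0.4181 0.2552 0.201 ] yaw 34.6 tiltz 1.0000 j7 -0.37 j1 -0.12 w 0.0465 F [-0.8  0.4  0.3]
delta [172.8  11.6  48.6] dist 180 spin -1.9 (alt 178.1 -181.9)
```

```bash
python3 -m creep '[{"delta_pos":[36,4,10],"spin":0},{"delta_pos":[72,8,20],"spin":-1},{"delta_pos":[108,12,30],"spin":-2},{"delta_pos":[144,12,40],"spin":-2},{"delta_pos":[173,12,48],"spin":-2},{"delta_pos":[173,12,48],"spin":-2},{"delta_pos":[173,12,48],"spin":-2}]'
python3 - <<'E'
from h import *
s,im,d,P=look("w4")
print("sq lid knob");parts(P,im,.534,.392,.04,.036,.06)
print("flange");parts(P,im,.534,.392,.07,.009,.02)
go(.5328,.3933,.0195,36.5)
E
```

```text
time: 7.47
position: [0.5296, 0.3951, 0.1847]
tool_rot: [-1.511, -0.501, 0.508]
contact_force: [-1.2, 0.1, 0.5]
gripper_width: 0.0464
sq lid knob
n 496 mean [0.5329 0.395  0.0457] zmed 0.0462 rect [533.3 394.1] [23.8 24.1] ang 37.4 circ [533.2 394.5] 14.8
flange
n 3839 mean [0.5322 0.3958 0.0147] zmed 0.0147 rect [533.4 393.8] [77.8 78.1] ang 38.6 circ [533.7 394. ] 54.2
t=7.5 at [0.5295 0.3939 0.1853] yaw 36.9 tiltz 1.0000 j7 -0.38 j1 -0.34 w 0.0462 F [-0.4 -0.7  0.7]
delta [  3.  165.8  -2.5] dist 166 spin 0.4 (alt 180.4 -179.6)
```

View pics/w4.png

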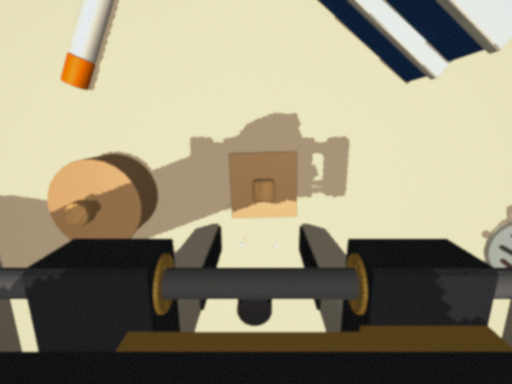

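```bash
python3 -m creep '[{"delta_pos":[3,10,-2],"spin":-1},{"delta_pos":[3,50,-2],"spin":-1},{"delta_pos":[3,90,-2],"spin":-1},{"delta_pos":[3,125,-2],"spin":-1},{"delta_pos":[3,145,-2],"spin":-1},{"delta_pos":[3,145,-2],"spin":-1},{"delta_pos":[3,145,-2],"spin":-1}]'
python3 -c "
from h import *
go(.5333,.394,.0195,38)"
```

```text
time: 8.1
position: [0.5342, 0.3924, 0.0417]
tool_rot: [-1.51, -0.514, 0.519]
contact_force: [-0.2, 0.1, 0.6]
gripper_width: 0.0465
t=8.1 at [0.5342 0.3924 0.0417] yaw 37.8 tiltz 1.0000 j7 -0.45 j1 -0.37 w 0.0465 F [-0.2  0.1  0.6]
delta [ 0.4 22.2  1.8] dist 22 spin -0.2 (alt 179.8 -180.2)
```

```bash
python3 -m creep '[{"delta_pos":[0,12,2],"spin":0},{"delta_pos":[0,21,2],"spin":0},{"delta_pos":[0,21,2],"spin":0}]'
python3 -m creep '[{"delta_pos":[0,0,0],"spin":0},{"delta_pos":[0,0,0],"spin":0},{"delta_pos":[0,0,0],"spin":0},{"delta_pos":[0,0,0],"spin":0},{"delta_pos":[0,0,0],"spin":0},{"delta_pos":[0,0,0],"spin":0}]' 0
python3 -c "
from h import *
go(.5333,.394,.0195,38)"
```

```text
time: 8.35
position: [0.5332, 0.395, 0.0209]
tool_rot: [-1.509, -0.516, 0.517]
contact_force: [-0.1, -0.3, -0.2]
gripper_width: 0.0466
time: 8.85
position: [0.534, 0.3957, 0.0223]
tool_rot: [-1.508, -0.517, 0.515]
contact_force: [0.3, -0.4, 2.4]
gripper_width: 0.0239
t=8.8 at [0.534  0.3957 0.0223] yaw 37.8 tiltz 1.0000 j7 -0.47 j1 -0.38 w 0.0239 F [ 0.3 -0.4  2.4]
delta [-1.6  2.8 -0.9] dist 3 spin -0.2 (alt 179.8 -180.2)
```

```bash
python3 -m creep '[{"delta_pos":[0,-15,0],"spin":0},{"delta_pos":[0,-50,0],"spin":0},{"delta_pos":[0,-90,0],"spin":0},{"delta_pos":[0,-130,0],"spin":0},{"delta_pos":[0,-165,0],"spin":0},{"delta_pos":[0,-175,0],"spin":0},{"delta_pos":[0,-175,0],"spin":0}]'
python3 -c "
from h import *
go(.53,-.33,.2,4.3,90)"
```

```text
time: 9.43
position: [0.5348, 0.3972, 0.2004]
tool_rot: [-1.506, -0.521, 0.51]
contact_force: [0.1, 0.2, -1.0]
gripper_width: 0.0235
t=9.4 at [0.5348 0.3972 0.2004] yaw 37.8 tiltz 1.0000 j7 -0.36 j1 -0.34 w 0.0235 F [ 0.1  0.2 -1. ]
delta [-449.1   -3.2 -571.9] dist 727 spin 33.5 (alt 123.5 -56.5)
```

```bash
python3 -c "
from h import *
go(.425,-.415,.2,-85.7,360)"
```

```text
t=9.4 at [0.5348 0.3972 0.2004] yaw 37.8 tiltz 1.0000 j7 -0.36 j1 -0.34 w 0.0235 F [ 0.1  0.2 -1. ]
delta [-584.2   -4.2 -574.8] dist 820 spin 123.5 (alt 483.5 -236.5)
```

```bash
python3 -m creep '[{"delta_pos":[-20,0,-20],"spin":3},{"delta_pos":[-45,0,-44],"spin":9},{"delta_pos":[-72,-1,-71],"spin":15},{"delta_pos":[-99,-2,-97],"spin":21},{"delta_pos":[-126,-3,-124],"spin":27},{"delta_pos":[-153,-4,-151],"spin":33},{"delta_pos":[-180,-4,-177],"spin":39},{"delta_pos":[-207,-4,-204],"spin":45}]'
python3 -c "
from h import *
go(.425,-.415,.2,-85.7,360)"
```

```text
time: 10.1
position: [0.4929, 0.1047, 0.1983]
tool_rot: [-1.57, 0.107, -0.1]
contact_force: [-0.3, 0.6, -1.1]
gripper_width: 0.0242
t=10.1 at [0.4929 0.1047 0.1983] yaw -7.5 tiltz 1.0000 j7 -0.65 j1 0.07 w 0.0242 F [-0.3  0.6 -1.1]
delta [   0.9   -0.7 -524.2] dist 524 spin 78.2 (alt 438.2 -281.8)
```

```bash
python3 -m creep '[{"delta_pos":[0,0,-37],"spin":6},{"delta_pos":[0,0,-74],"spin":12},{"delta_pos":[0,0,-111],"spin":18},{"delta_pos":[0,0,-148],"spin":24},{"delta_pos":[0,0,-185],"spin":30},{"delta_pos":[0,0,-222],"spin":36},{"delta_pos":[0,0,-259],"spin":42},{"delta_pos":[0,0,-296],"spin":48}]'
python3 -c "
from h import *
go(.425,-.415,.2,-85.7,360)"
```

```text
time: 10.77
position: [0.4554, -0.1878, 0.1983]
tool_rot: [-1.436, 0.76, -0.752]
contact_force: [0.7, 0.5, -1.6]
gripper_width: 0.0239
t=10.8 at [ 0.4554 -0.1878  0.1983] yaw -55.6 tiltz 1.0000 j7 -0.74 j1 0.49 w 0.0239 F [ 0.7  0.5 -1.6]
delta [ 170.1   -1.8 -153.6] dist 229 spin 30.1 (alt 390.1 -329.9)
```

```bash
python3 -m creep '[{"delta_pos":[26,0,-24],"spin":6},{"delta_pos":[53,-1,-48],"spin":12},{"delta_pos":[80,-2,-72],"spin":18},{"delta_pos":[107,-2,-96],"spin":24},{"delta_pos":[134,-2,-120],"spin":30},{"delta_pos":[160,-2,-142],"spin":30},{"delta_pos":[170,-2,-152],"spin":30},{"delta_pos":[170,-2,-152],"spin":30}]'
python3 - <<'E'
from h import *
s,im,d,P=look("w5")
print("box");parts(P,im,.518,-.412,.06,.038,.06)
x,y,z=s['position']
print("lid",z);parts(P,im,x,y,.06,z-.02,z+.008)
go(.518,-.412,.2,-85.7)
E
```

```text
time: 11.43
position: [0.4259, -0.4169, 0.1996]
tool_rot: [-1.248, 1.158, -1.151]
contact_force: [-0.7, 0.0, -1.9]
gripper_width: 0.0238
box
n 1305 mean [ 0.5203 -0.4124  0.0452] zmed 0.0456 rect [ 517.4 -412.5] [75.5 76.1] ang 4.5 circ [ 517.4 -412.4] 53.3
lid 0.19955196565142358
n 7256 mean [ 0.447  -0.4157  0.1922] zmed 0.1919 rect [ 443.8 -415.9] [41.6 78.1] ang 4.3 circ [ 443.6 -415.8] 43.4
t=11.5 at [ 0.4275 -0.4135  0.1999] yaw -85.5 tiltz 1.0000 j7 -0.78 j1 0.75 w 0.0238 F [-0.3  1.5 -1.6]
delta [ 5.7 -0.5 90.3] dist 90 spin 0.2 (alt 180.2 -179.8)
```

View pics/w5.png

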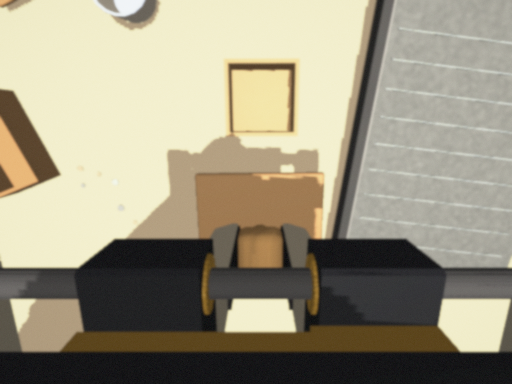

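```bash
python3 -m creep '[{"delta_pos":[2,0,36],"spin":0},{"delta_pos":[4,0,70],"spin":0},{"delta_pos":[4,0,92],"spin":0},{"delta_pos":[4,35,92],"spin":0},{"delta_pos":[4,70,92],"spin":0},{"delta_pos":[4,100,92],"spin":0},{"delta_pos":[4,115,92],"spin":0},{"delta_pos":[4,115,92],"spin":0}]'
python3 - <<'E'
from h import *
go(.518,-.412,.0585,-85.5)
s,im,d,P=look("w6")
x,y,z=s['position']
print("lid",z);parts(P,im,x,y,.06,z-.02,z+.008)
E
```

```text
time: 12.15
position: [0.5193, -0.4033, 0.0816]
tool_rot: [-1.249, 1.156, -1.134]
contact_force: [-1.1, 0.8, -1.8]
gripper_width: 0.0238
t=12.2 at [ 0.5193 -0.4033  0.0816] yaw -85.0 tiltz 0.9999 j7 -0.88 j1 0.65 w 0.0238 F [-1.1  0.8 -1.8]
delta [ 8.8 23.1 -1.9] dist 25 spin 0.5 (alt 180.5 -179.5)
lid 0.08162492814606863
n 7251 mean [ 0.5403 -0.4018  0.0742] zmed 0.0739 rect [ 536.9 -402. ] [41.7 78.1] ang 5.2 circ [ 537.  -401.9] 43.4
```

View pics/w6.png

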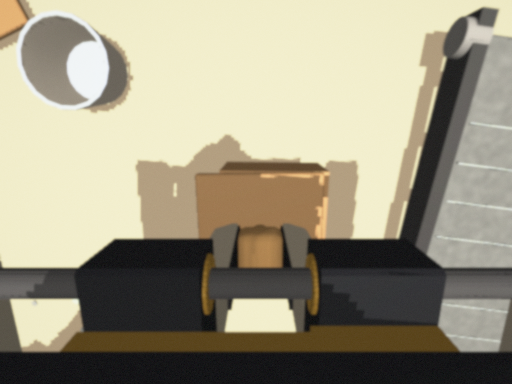

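```bash
python3 -m creep '[{"delta_pos":[0,0,0],"spin":0},{"delta_pos":[0,0,0],"spin":0}]'
python3 - <<'E'
from h import *
go(.5174,-.4125,.0585,-85.5)
s,im,d,P=look("w7")
x,y,z=s['position']
print("lid",s['position']);parts(P,im,x,y,.06,z-.02,z+.008)
parts(P,im,.518,-.412,.06,.038,.052)
E
```

```text
time: 12.37
position: [0.5234, -0.4086, 0.0894]
tool_rot: [-1.247, 1.144, -1.149]
contact_force: [-0.7, -0.6, -1.1]
gripper_width: 0.0235
t=12.4 at [ 0.5234 -0.4086  0.0894] yaw -85.2 tiltz 1.0000 j7 -0.88 j1 0.65 w 0.0235 F [-0.7 -0.6 -1.1]
delta [ 3.3 30.9 -6.4] dist 32 spin 0.3 (alt 180.3 -179.7)
lid [ 0.52338073 -0.40864893  0.08936393]
n 7252 mean [ 0.5445 -0.4073  0.0821] zmed 0.0819 rect [ 541.1 -407.4] [41.8 78.3] ang 5.0 circ [ 540.9 -407.6] 43.3
n 3 mean [ 0.5528 -0.3777  0.0386] zmed 0.0385 rect [ 552.8 -378. ] [0.  7.4] ang 4.1 circ [ 552.8 -378. ] 3.7
```

```bash
for i in 1 2 3 4 5; do python3 -m creep '[{"delta_pos":[0,0,0],"spin":0}]' | sed -n '2,3p'; done
```

```text
position: [0.5229, -0.4092, 0.0894]
tool_rot: [-1.247, 1.145, -1.15]
position: [0.5225, -0.4092, 0.089]
tool_rot: [-1.247, 1.146, -1.149]
position: [0.5222, -0.4091, 0.0885]
tool_rot: [-1.247, 1.147, -1.149]
position: [0.5221, -0.4091, 0.0881]
tool_rot: [-1.247, 1.147, -1.148]
position: [0.522, -0.409, 0.0878]
tool_rot: [-1.247, 1.148, -1.148]
```

```bash
python3 -m creep '[{"delta_pos":[2,3,-2],"spin":0},{"delta_pos":[4,5,-4],"spin":0},{"delta_pos":[4,10,-4],"spin":0},{"delta_pos":[4,12,-4],"spin":0},{"delta_pos":[4,12,-4],"spin":0},{"delta_pos":[4,12,-4],"spin":0},{"delta_pos":[4,12,-4],"spin":0},{"delta_pos":[4,12,-4],"spin":0}]'
python3 - <<'E'
from h import *
go(.5178,-.4137,.0585,-85.5)
E
```

```text
time: 13.5
position: [0.5186, -0.4132, 0.0758]
tool_rot: [-1.247, 1.147, -1.148]
contact_force: [0.1, -0.8, -0.6]
gripper_width: 0.0237
t=13.5 at [ 0.5186 -0.4132  0.0758] yaw -85.2 tiltz 1.0000 j7 -0.88 j1 0.66 w 0.0237 F [ 0.1 -0.8 -0.6]
delta [ 0.4 17.3 -0.8] dist 17 spin 0.3 (alt 180.3 -179.7)
```

```bash
python3 -m creep '[{"delta_pos":[0,4,-1],"spin":0},{"delta_pos":[0,8,-1],"spin":0},{"delta_pos":[0,12,-1],"spin":0},{"delta_pos":[0,15,-1],"spin":0},{"delta_pos":[0,17,-1],"spin":0},{"delta_pos":[0,17,-1],"spin":0},{"delta_pos":[0,17,-1],"spin":0},{"delta_pos":[0,17,-1],"spin":0}]'
python3 - <<'E'
from h import *
go(.5178,-.4137,.0585,-85.5)
E
```

```text
time: 14.17
position: [0.5174, -0.4133, 0.0585]
tool_rot: [-1.247, 1.148, -1.148]
contact_force: [0.8, 0.6, -1.1]
gripper_width: 0.0236
t=14.2 at [ 0.5174 -0.4133  0.0585] yaw -85.2 tiltz 1.0000 j7 -0.88 j1 0.66 w 0.0236 F [ 0.8  0.6 -1.1]
delta [0.4 0.  0.4] dist 1 spin 0.3 (alt 180.3 -179.7)
```

```bash
python3 -m creep '[{"delta_pos":[0,0,0],"spin":0},{"delta_pos":[0,0,0],"spin":0},{"delta_pos":[0,0,0],"spin":0},{"delta_pos":[0,0,0],"spin":0},{"delta_pos":[0,0,0],"spin":0}]' 0.5
python3 -m creep '[{"delta_pos":[0,-15,0],"spin":0},{"delta_pos":[0,-50,0],"spin":0},{"delta_pos":[0,-90,-15],"spin":0},{"delta_pos":[0,-130,-30],"spin":0},{"delta_pos":[0,-140,-35],"spin":0},{"delta_pos":[0,-140,-35],"spin":0},{"delta_pos":[0,-140,-35],"spin":0},{"delta_pos":[0,-140,-35],"spin":0}]'
python3 - <<'E'
from h import *
s,im,d,P=look("w8")
print("knob");parts(P,im,.518,-.412,.03,.07,.10)
m=parts(P,im,.518,-.412,.07,.04,.06)
q=P[m];A=np.c_[q[:,:2],np.ones(len(q))];print(np.linalg.lstsq(A,q[:,2],rcond=None)[0])
go(.644,-.162,.2,25.1)
E
```

```text
time: 14.58
position: [0.5174, -0.4134, 0.0588]
tool_rot: [-1.247, 1.147, -1.148]
contact_force: [0.7, 0.3, 0.0]
gripper_width: 0.0461
time: 15.25
position: [0.4821, -0.415, 0.1966]
tool_rot: [-1.247, 1.15, -1.144]
contact_force: [0.2, -0.6, 0.2]
gripper_width: 0.0466
knob
n 611 mean [ 0.5175 -0.4134  0.0821] zmed 0.0823 rect [ 516.7 -413.4] [24.2 23.3] ang 5.1 circ [ 517.2 -413.6] 14.9
n 4819 mean [ 0.5186 -0.4135  0.0507] zmed 0.0508 rect [ 516.7 -413.6] [78.4 78.2] ang 5.2 circ [ 517.2 -414. ] 54.1
[-2.69086237e-05 -4.45110020e-04  5.05750850e-02]
t=15.3 at [ 0.4821 -0.4148  0.1961] yaw -85.2 tiltz 1.0000 j7 -0.83 j1 0.70 w 0.0462 F [-0.2  0.2 -0.1]
delta [-238.2   -3.5  182.6] dist 300 spin 69.7 (alt 249.7 -110.3)
```

View pics/w8.png

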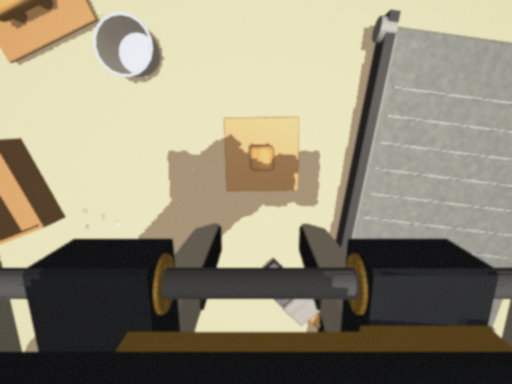

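```bash
python3 -m creep '[{"delta_pos":[-24,0,18],"spin":-7},{"delta_pos":[-48,0,36],"spin":-14},{"delta_pos":[-72,0,54],"spin":-21},{"delta_pos":[-96,0,72],"spin":-28},{"delta_pos":[-120,0,90],"spin":-35},{"delta_pos":[-144,0,108],"spin":-42},{"delta_pos":[-168,0,126],"spin":-49},{"delta_pos":[-192,0,144],"spin":-56}]'
python3 -c "
from h import *
go(.644,-.162,.2,25.1)"
```

```text
time: 15.97
position: [0.6101, -0.2106, 0.1962]
tool_rot: [-1.534, 0.397, -0.391]
contact_force: [0.0, 0.3, 0.6]
gripper_width: 0.0465
t=16.0 at [ 0.6101 -0.2106  0.1962] yaw -28.8 tiltz 1.0000 j7 -0.38 j1 0.47 w 0.0465 F [0.  0.3 0.6]
delta [ 6.3 -3.8 58.9] dist 59 spin -53.9 (alt 126.1 -233.9)
```

```bash
python3 -m creep '[{"delta_pos":[1,0,10],"spin":-7},{"delta_pos":[2,0,20],"spin":-14},{"delta_pos":[3,0,30],"spin":-21},{"delta_pos":[4,0,40],"spin":-28},{"delta_pos":[5,0,50],"spin":-35},{"delta_pos":[6,0,58],"spin":-42},{"delta_pos":[6,0,58],"spin":-49},{"delta_pos":[6,0,58],"spin":-54}]'
python3 -m creep '[{"delta_pos":[0,0,0],"spin":0},{"delta_pos":[0,0,0],"spin":0},{"delta_pos":[0,0,0],"spin":0}]'
python3 - <<'E'
from h import *
s,im,d,P=look("w9")
print("handle");parts(P,im,.644,-.162,.04,.036,.06)
m=parts(P,im,.644,-.162,.075,.009,.02)
go(.644,-.162,.0195,25.1)
E
```

```text
time: 16.63
position: [0.6433, -0.1633, 0.1959]
tool_rot: [-1.54, -0.343, 0.348]
contact_force: [1.0, -0.4, -0.3]
gripper_width: 0.0465
time: 16.88
position: [0.6432, -0.1649, 0.1973]
tool_rot: [-1.543, -0.336, 0.339]
contact_force: [0.2, 0.3, 0.4]
gripper_width: 0.0462
handle
n 707 mean [ 0.6431 -0.1612  0.046 ] zmed 0.0463 rect [ 643.6 -162.4] [16.  55.6] ang 27.4 circ [ 644.1 -162.2] 28.1
n 4184 mean [ 0.6422 -0.1594  0.0147] zmed 0.0147 rect [ 643.7 -162.6] [ 66. 110.] ang 27.4 circ [ 643.5 -162.2] 62.8
t=16.9 at [ 0.6433 -0.165   0.1977] yaw 24.7 tiltz 1.0000 j7 0.34 j1 0.51 w 0.0466 F [ 0.3  0.5 -0.7]
delta [  2.1 178.2   2.2] dist 178 spin -0.4 (alt 179.6 -180.4)
```

View pics/w9.png

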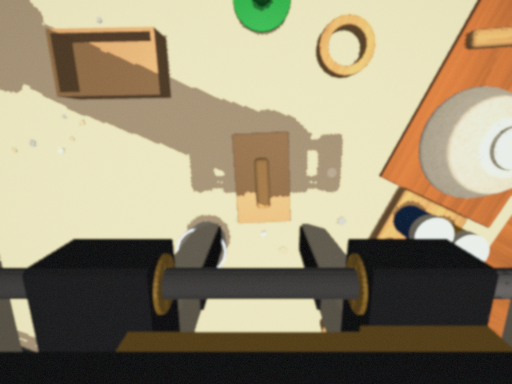

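```bash
python3 - <<'E'
from h import *
P=cloud("top",np.load("pics/top0.npy"))
p=P.reshape(-1,3)-[.6437,-.1625,0]
a=np.radians(27.4);x=p[:,0]*np.cos(a)+p[:,1]*np.sin(a);z=-p[:,0]*np.sin(a)+p[:,1]*np.cos(a)
m=(abs(x)<.12)&(abs(z)<.06)
print(np.percentile(p[m,2],[99,99.9,100]))
s,im,d,Q=look("w10")
parts(Q,im,.446,-.116,.065,.032,.05)
E
python3 -m creep '[{"delta_pos":[1,10,2],"spin":-2},{"delta_pos":[1,50,2],"spin":-3},{"delta_pos":[1,90,2],"spin":-3},{"delta_pos":[1,125,2],"spin":-3},{"delta_pos":[1,145,2],"spin":-3},{"delta_pos":[1,145,2],"spin":-3},{"delta_pos":[1,145,2],"spin":-3},{"delta_pos":[1,145,2],"spin":-3}]'
python3 -c "
from h import *
go(.6437,-.1625,.0195,27.4)"
```

```text
[0.04831664 0.05256133 0.0541673 ]
n 2107 mean [ 0.4412 -0.1141  0.0385] zmed 0.0393 rect [ 444.4 -115.9] [109.1  64.5] ang 25.8 circ [ 444.5 -116. ] 62.7
time: 17.65
position: [0.645, -0.1626, 0.0552]
tool_rot: [-1.538, -0.383, 0.378]
contact_force: [1.0, 0.1, 0.5]
gripper_width: 0.0468
t=17.6 at [ 0.645  -0.1626  0.0552] yaw 27.8 tiltz 1.0000 j7 0.31 j1 0.48 w 0.0468 F [1.  0.1 0.5]
delta [-1.2 35.7  0.8] dist 36 spin 0.4 (alt 180.4 -179.6)
```

```bash
python3 -m creep '[{"delta_pos":[-1,15,1],"spin":0},{"delta_pos":[-1,28,1],"spin":0},{"delta_pos":[-1,35,1],"spin":0},{"delta_pos":[-1,35,1],"spin":0},{"delta_pos":[-1,35,1],"spin":0}]'
python3 -m creep '[{"delta_pos":[0,0,0],"spin":0},{"delta_pos":[0,0,0],"spin":0},{"delta_pos":[0,0,0],"spin":0},{"delta_pos":[0,0,0],"spin":0},{"delta_pos":[0,0,0],"spin":0},{"delta_pos":[0,0,0],"spin":0},{"delta_pos":[0,0,0],"spin":0},{"delta_pos":[0,0,0],"spin":0}]' 0
python3 -c "
from h import *
go(.6437,-.1625,.0195,27.4)"
```

```text
time: 18.07
position: [0.6424, -0.1626, 0.0188]
tool_rot: [-1.537, -0.38, 0.38]
contact_force: [0.2, -0.5, 0.6]
gripper_width: 0.0466
time: 18.73
position: [0.6426, -0.1625, 0.019]
tool_rot: [-1.537, -0.381, 0.379]
contact_force: [-0.3, -0.1, 1.5]
gripper_width: 0.0161
t=18.7 at [ 0.6426 -0.1625  0.019 ] yaw 27.8 tiltz 1.0000 j7 0.28 j1 0.47 w 0.0161 F [-0.3 -0.1  1.5]
delta [ 1.  -0.5 -0.5] dist 1 spin 0.4 (alt 180.4 -179.6)
```

```bash
python3 -m creep '[{"delta_pos":[0,-15,0],"spin":0},{"delta_pos":[0,-50,0],"spin":0},{"delta_pos":[0,-90,0],"spin":0},{"delta_pos":[0,-130,0],"spin":0},{"delta_pos":[0,-165,0],"spin":-5},{"delta_pos":[0,-180,0],"spin":-11},{"delta_pos":[0,-180,0],"spin":-18},{"delta_pos":[0,-180,0],"spin":-24}]'
python3 -c "
from h import *
go(.548,-.064,.2,115.8,360)"
```

```text
time: 19.4
position: [0.6427, -0.1627, 0.2004]
tool_rot: [-1.454, -0.711, 0.708]
contact_force: [-0.7, 0.6, -1.4]
gripper_width: 0.016
t=19.4 at [ 0.6427 -0.1627  0.2004] yaw 52.1 tiltz 1.0000 j7 0.75 j1 0.57 w 0.0160 F [-0.7  0.6 -1.4]
delta [1.970e+01 1.000e-01 1.353e+02] dist 137 spin -63.7 (alt 296.3 -423.7)
```

```bash
python3 -m creep '[{"delta_pos":[3,0,17],"spin":-7},{"delta_pos":[6,0,34],"spin":-14},{"delta_pos":[9,0,51],"spin":-21},{"delta_pos":[12,0,68],"spin":-28},{"delta_pos":[15,0,85],"spin":-35},{"delta_pos":[18,0,102],"spin":-42},{"delta_pos":[20,0,119],"spin":-49},{"delta_pos":[20,0,135],"spin":-56}]'
python3 -m creep '[{"delta_pos":[0,0,0],"spin":-6},{"delta_pos":[0,0,0],"spin":-8},{"delta_pos":[0,0,0],"spin":-8},{"delta_pos":[0,0,0],"spin":-8},{"delta_pos":[0,0,0],"spin":-8},{"delta_pos":[0,0,0],"spin":-8},{"delta_pos":[0,0,0],"spin":-8}]'
python3 - <<'E'
from h import *
s,im,d,P=look("w11")
parts(P,im,.444,-.116,.065,.030,.05)
x,y,z=s['position']
print("lid",s['position']);parts(P,im,x,y,.07,z-.015,z+.008)
go(.444,-.116,.2,115.8,360)
E
```

```text
time: 20.07
position: [0.5475, -0.0625, 0.1984]
tool_rot: [-1.042, -1.438, 1.439]
contact_force: [-0.4, 0.2, -1.1]
gripper_width: 0.0154
time: 20.65
position: [0.5486, -0.0634, 0.1986]
tool_rot: [-0.962, -1.532, 1.532]
contact_force: [-0.3, 0.5, -0.1]
gripper_width: 0.0158
n 1662 mean [ 0.4379 -0.1202  0.0388] zmed 0.0395 rect [ 444.5 -116.8] [107.3  64.1] ang 25.6 circ [ 444.4 -116.3] 62.1
lid [ 0.54860033 -0.06336423  0.19864085]
n 8948 mean [ 0.5237 -0.0765  0.1946] zmed 0.1945 rect [549.1 -64.3] [110.1  66.3] ang 25.7 circ [545.7 -66.1] 60.1
t=20.7 at [ 0.5486 -0.0634  0.1987] yaw 115.7 tiltz 1.0000 j7 1.50 j1 0.67 w 0.0158 F [0.1 0.3 0.6]
delta [ -2.   -1.3 117.1] dist 117 spin -0.1 (alt 359.9 -360.1)
```

View pics/w11.png

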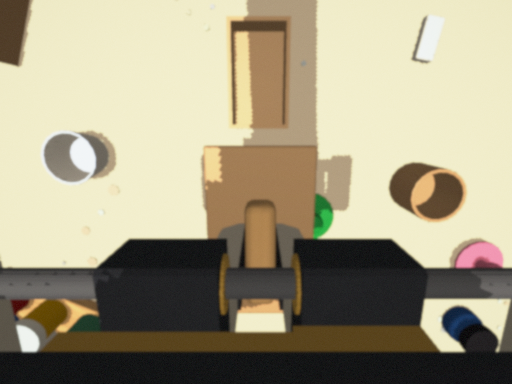

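```bash
python3 -m creep '[{"delta_pos":[0,0,35],"spin":0},{"delta_pos":[-1,0,70],"spin":0},{"delta_pos":[-1,0,105],"spin":0},{"delta_pos":[-1,0,117],"spin":0},{"delta_pos":[-1,35,117],"spin":0},{"delta_pos":[-1,70,117],"spin":0},{"delta_pos":[-1,105,117],"spin":0},{"delta_pos":[-1,120,117],"spin":0}]'
python3 -m creep '[{"delta_pos":[0,0,0],"spin":0},{"delta_pos":[0,0,0],"spin":0},{"delta_pos":[0,0,0],"spin":0},{"delta_pos":[0,0,0],"spin":0},{"delta_pos":[0,0,0],"spin":0},{"delta_pos":[0,0,0],"spin":0},{"delta_pos":[0,0,0],"spin":0},{"delta_pos":[0,0,0],"spin":0}]'
python3 - <<'E'
from h import *
s,im,d,P=look("w12")
x,y,z=s['position']
print("lid",s['position']);parts(P,im,x,y,.07,z-.015,z+.008)
go(.444,-.1155,.050,115.7,360)
E
```

```text
time: 21.37
position: [0.4414, -0.1155, 0.0756]
tool_rot: [-0.957, -1.529, 1.533]
contact_force: [-0.3, 0.6, -0.4]
gripper_width: 0.0158
time: 22.03
position: [0.4438, -0.1153, 0.079]
tool_rot: [-0.963, -1.532, 1.532]
contact_force: [0.3, 0.6, -1.9]
gripper_width: 0.0157
lid [ 0.44379836 -0.11525907  0.0790079 ]
n 8961 mean [ 0.4188 -0.1285  0.075 ] zmed 0.0749 rect [ 444.2 -116.2] [110.1  66.3] ang 25.7 circ [ 440.8 -117.9] 60.1
t=22.1 at [ 0.4437 -0.1152  0.0789] yaw 115.8 tiltz 1.0000 j7 1.37 j1 0.78 w 0.0160 F [ 0.4  0.3 -0.4]
delta [-0.4 28.9 -0.1] dist 29 spin 0.1 (alt 360.1 -359.9)
```

Lid measured (444.2, -116.2) over box (444.5, -116.4), same yaw. Lower.

```bash
python3 -m creep '[{"delta_pos":[0,8,0],"spin":0},{"delta_pos":[0,14,0],"spin":0},{"delta_pos":[0,19,0],"spin":0},{"delta_pos":[0,24,0],"spin":0},{"delta_pos":[0,28,0],"spin":0},{"delta_pos":[0,29,0],"spin":0},{"delta_pos":[0,29,0],"spin":0},{"delta_pos":[0,29,0],"spin":0}]'
python3 -c "
from h import *
go(.444,-.1155,.050,115.7,360)"
```

```text
time: 22.75
position: [0.4438, -0.1149, 0.0496]
tool_rot: [-0.962, -1.533, 1.532]
contact_force: [0.3, 0.2, -1.8]
gripper_width: 0.016
t=22.8 at [ 0.4438 -0.1149  0.0496] yaw 115.8 tiltz 1.0000 j7 1.31 j1 0.74 w 0.0160 F [ 0.3  0.2 -1.8]
delta [-0.6 -0.4  0. ] dist 1 spin 0.1 (alt 360.1 -359.9)
```

```bash
python3 -m creep '[{"delta_pos":[0,0,0],"spin":0},{"delta_pos":[0,0,0],"spin":0},{"delta_pos":[0,0,0],"spin":0},{"delta_pos":[0,0,0],"spin":0},{"delta_pos":[0,0,0],"spin":0},{"delta_pos":[0,0,0],"spin":0}]' 0.5
python3 -m creep '[{"delta_pos":[0,-15,0],"spin":0},{"delta_pos":[0,-50,0],"spin":0},{"delta_pos":[0,-90,-15],"spin":0},{"delta_pos":[0,-130,-40],"spin":0},{"delta_pos":[0,-150,-50],"spin":0},{"delta_pos":[0,-150,-50],"spin":0},{"delta_pos":[0,-150,-50],"spin":0},{"delta_pos":[0,-150,-50],"spin":0}]'
python3 - <<'E'
from h import *
s,im,d,P=look("w13")
print("knob");parts(P,im,.444,-.116,.04,.06,.10)
m=parts(P,im,.444,-.116,.07,.035,.055)
q=P[m];A=np.c_[q[:,:2],np.ones(len(q))];print(np.linalg.lstsq(A,q[:,2],rcond=None)[0])
print("smallbox");parts(P,im,.474,.112,.05,.052,.07)
go(.631,.133,.2,12,360)
E
```

```text
time: 23.25
position: [0.4437, -0.1151, 0.0497]
tool_rot: [-0.962, -1.532, 1.532]
contact_force: [-0.3, 0.5, 0.2]
gripper_width: 0.0457
time: 23.92
position: [0.4874, -0.0939, 0.1987]
tool_rot: [-0.96, -1.53, 1.534]
contact_force: [0.4, 0.3, -0.8]
gripper_width: 0.0463
knob
n 906 mean [ 0.4435 -0.1163  0.0762] zmed 0.0763 rect [ 444.1 -116.1] [54.9 14.9] ang 25.8 circ [ 444.  -116.1] 27.7
n 5465 mean [ 0.4417 -0.1173  0.0447] zmed 0.0447 rect [ 444.3 -116. ] [109.2  66.1] ang 25.8 circ [ 444.  -115.8] 63.2
[-0.00065625  0.00027625  0.04506555]
smallbox
n 207 mean [0.4512 0.1    0.0566] zmed 0.0571 rect [451.5 102.7] [12.6 48. ] ang 21.4 circ [457.4 104.9] 24.0
t=24.0 at [ 0.487  -0.0941  0.1982] yaw 115.8 tiltz 1.0000 j7 1.55 j1 0.81 w 0.0467 F [-0.3  1.3  0.1]
delta [ 142.    -2.5 -228.4] dist 269 spin 103.8 (alt 463.8 -256.2)
```

View pics/w13.png

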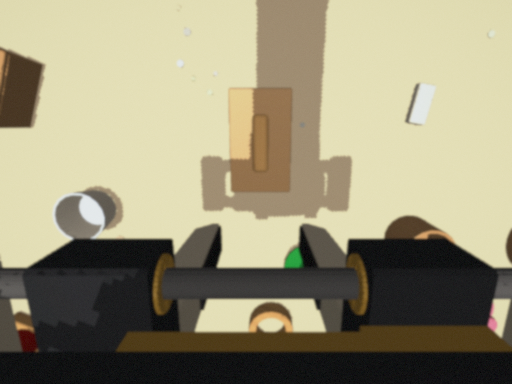

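```bash
python3 -m creep '[{"delta_pos":[20,0,-32],"spin":4},{"delta_pos":[40,0,-65],"spin":8},{"delta_pos":[60,0,-97],"spin":12},{"delta_pos":[80,0,-130],"spin":16},{"delta_pos":[100,0,-162],"spin":20},{"delta_pos":[120,0,-195],"spin":24},{"delta_pos":[137,-1,-219],"spin":26},{"delta_pos":[142,-2,-228],"spin":26}]'
python3 -m creep '[{"delta_pos":[0,0,0],"spin":0},{"delta_pos":[0,0,0],"spin":0},{"delta_pos":[0,0,0],"spin":0},{"delta_pos":[0,0,0],"spin":0}]'
python3 - <<'E'
from h import *
s,im,d,P=look("w14")
print("knob");parts(P,im,.631,.133,.03,.036,.06)
parts(P,im,.631,.133,.045,.009,.02)
print("smallbox");parts(P,im,.474,.112,.05,.052,.07)
go(.631,.133,.0195,90,360)
cv2.imwrite("pics/w14c.png",cv2.resize(im[100:240,160:360,::-1],None,fx=4,fy=4,interpolation=cv2.INTER_CUBIC))
E
```

```text
time: 24.63
position: [0.6315, 0.139, 0.1997]
tool_rot: [-1.204, -1.209, 1.21]
contact_force: [-0.3, 1.3, -0.7]
gripper_width: 0.0464
time: 24.97
position: [0.6319, 0.1306, 0.2011]
tool_rot: [-1.213, -1.202, 1.206]
contact_force: [-0.4, 0.4, 0.2]
gripper_width: 0.0461
knob
n 353 mean [0.6287 0.1337 0.0458] zmed 0.0463 rect [629.4 133.9] [23.3 22.5] ang 57.4 circ [629.7 133.6] 11.9
n 1605 mean [0.6278 0.1336 0.0147] zmed 0.0147 rect [629.6 133.9] [59.9 60.8] ang 88.8 circ [629.8 133.7] 30.9
smallbox
n 751 mean [0.4797 0.1123 0.0571] zmed 0.0574 rect [477.1 112.7] [51.2 58.9] ang 0.0 circ [473.1 112.6] 29.9
t=25.0 at [0.632  0.1309 0.2014] yaw 89.6 tiltz 1.0000 j7 0.87 j1 0.19 w 0.0465 F [-0.3  0.4  0.3]
delta [  2.4 181.9   0.9] dist 182 spin -0.4 (alt 359.6 -360.4)
```

View pics/w14.png

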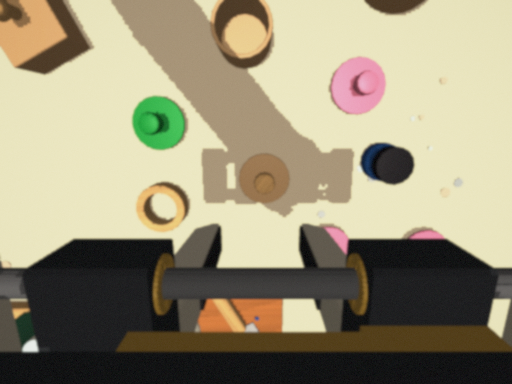

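View pics/w14c.png

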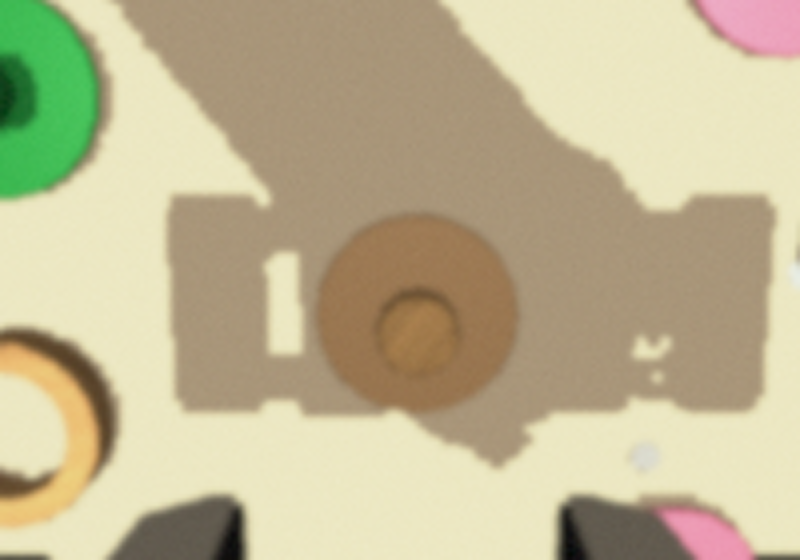

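```bash
python3 -m creep '[{"delta_pos":[3,10,2],"spin":0},{"delta_pos":[3,50,2],"spin":0},{"delta_pos":[3,90,2],"spin":0},{"delta_pos":[3,125,2],"spin":0},{"delta_pos":[3,150,2],"spin":0},{"delta_pos":[3,150,2],"spin":0},{"delta_pos":[3,150,2],"spin":0},{"delta_pos":[3,150,2],"spin":0}]'
python3 -c "
from h import *
go(.6297,.1338,.0195,90,360)"
```

```text
time: 25.68
position: [0.6312, 0.1373, 0.0534]
tool_rot: [-1.212, -1.209, 1.204]
contact_force: [0.7, -0.2, 1.1]
gripper_width: 0.0463
t=25.7 at [0.6312 0.1373 0.0534] yaw 89.8 tiltz 1.0000 j7 0.75 j1 0.14 w 0.0463 F [ 0.7 -0.2  1.1]
delta [-3.6 33.8  1.5] dist 34 spin -0.2 (alt 359.8 -360.2)
```

```bash
python3 -m creep '[{"delta_pos":[-3,15,2],"spin":0},{"delta_pos":[-3,28,2],"spin":0},{"delta_pos":[-3,34,2],"spin":0},{"delta_pos":[-3,34,2],"spin":0},{"delta_pos":[-3,34,2],"spin":0},{"delta_pos":[-3,34,2],"spin":0}]'
python3 -c "
from h import *
go(.6297,.1338,.0195,90,360)"
python3 -m creep '[{"delta_pos":[0,0,0],"spin":0},{"delta_pos":[0,0,0],"spin":0},{"delta_pos":[0,0,0],"spin":0},{"delta_pos":[0,0,0],"spin":0},{"delta_pos":[0,0,0],"spin":0},{"delta_pos":[0,0,0],"spin":0},{"delta_pos":[0,0,0],"spin":0},{"delta_pos":[0,0,0],"spin":0}]' 0
python3 -c "
from h import *
go(.6297,.1338,.0195,90,360)"
```

```text
time: 26.18
position: [0.6288, 0.1343, 0.0185]
tool_rot: [-1.211, -1.208, 1.205]
contact_force: [1.3, -0.6, -0.2]
gripper_width: 0.0464
t=26.2 at [0.6288 0.1343 0.0185] yaw 89.8 tiltz 1.0000 j7 0.72 j1 0.13 w 0.0464 F [ 1.3 -0.6 -0.2]
delta [-0.5 -1.  -0.9] dist 1 spin -0.2 (alt 359.8 -360.2)
time: 26.85
position: [0.6284, 0.1339, 0.0179]
tool_rot: [-1.211, -1.207, 1.206]
contact_force: [-0.2, 0.6, 1.1]
gripper_width: 0.0231
t=26.9 at [0.6284 0.1339 0.0179] yaw 89.8 tiltz 1.0000 j7 0.72 j1 0.13 w 0.0231 F [-0.2  0.6  1.1]
delta [-0.1 -1.6 -1.3] dist 2 spin -0.2 (alt 359.8 -360.2)
```

```bash
python3 -m creep '[{"delta_pos":[0,-15,0],"spin":0},{"delta_pos":[0,-50,0],"spin":0},{"delta_pos":[0,-90,0],"spin":0},{"delta_pos":[0,-130,0],"spin":0},{"delta_pos":[0,-165,10],"spin":0},{"delta_pos":[-10,-180,35],"spin":0},{"delta_pos":[-20,-180,50],"spin":0},{"delta_pos":[-20,-180,50],"spin":0}]'
python3 -m creep '[{"delta_pos":[0,0,0],"spin":0},{"delta_pos":[0,0,0],"spin":0},{"delta_pos":[0,0,0],"spin":0},{"delta_pos":[0,0,0],"spin":0},{"delta_pos":[0,0,0],"spin":0},{"delta_pos":[0,0,0],"spin":0}]'
python3 - <<'E'
from h import *
s,im,d,P=look("w15")
parts(P,im,.4735,.1125,.05,.052,.07)
x,y,z=s['position']
print("lid",s['position']);m=parts(P,im,x,y,.045,z-.012,z+.002)
q=P[m]; q=q[q[:,0]<x]
from scipy.optimize import least_squares
h=cv2.convexHull((q[:,:2]*1000).astype(np.float32))[:,0];h=h[h[:,0]<x*1000-8]
f=least_squares(lambda c:np.hypot(h[:,0]-c[0],h[:,1]-c[1])-30.7,[x*1000,y*1000]);print("lid circle fit",f.x.round(1),f.cost)
go(.473,.1126,.2,90,360)
E
```

```text
time: 27.52
position: [0.5758, 0.1121, 0.1999]
tool_rot: [-1.214, -1.205, 1.209]
contact_force: [-0.9, -1.0, -1.4]
gripper_width: 0.0229
time: 28.02
position: [0.5783, 0.1143, 0.1972]
tool_rot: [-1.21, -1.206, 1.207]
contact_force: [0.3, 0.2, -0.3]
gripper_width: 0.0229
n 846 mean [0.4709 0.1124 0.0573] zmed 0.0575 rect [473.1 112.5] [58.4 58.9] ang 42.4 circ [472.9 112.4] 29.8
lid [0.57829514 0.11426852 0.1971964 ]
n 3084 mean [0.5635 0.1133 0.1941] zmed 0.1941 rect [574.4 112.8] [53.1 53.7] ang 46.2 circ [578.3 113.2] 30.6
lid circle fit [579.8 113.2] 0.13541070436635116
t=28.1 at [0.5783 0.1142 0.1973] yaw 89.8 tiltz 1.0000 j7 0.84 j1 0.26 w 0.0232 F [-0.   0.5 -1.8]
delta [ -2.   -2.7 105.2] dist 105 spin -0.2 (alt 359.8 -360.2)
```

View pics/w15.png

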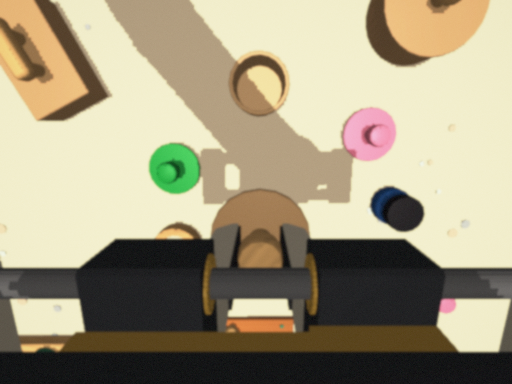

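```bash
python3 -m creep '[{"delta_pos":[0,0,35],"spin":0},{"delta_pos":[-1,0,70],"spin":0},{"delta_pos":[-1,0,100],"spin":0},{"delta_pos":[-1,0,107],"spin":0},{"delta_pos":[-1,35,107],"spin":0},{"delta_pos":[-1,70,107],"spin":0},{"delta_pos":[-1,95,107],"spin":0},{"delta_pos":[-1,98,107],"spin":0}]'
python3 -m creep '[{"delta_pos":[0,0,0],"spin":0},{"delta_pos":[0,0,0],"spin":0},{"delta_pos":[0,0,0],"spin":0},{"delta_pos":[0,0,0],"spin":0},{"delta_pos":[0,0,0],"spin":0},{"delta_pos":[0,0,0],"spin":0},{"delta_pos":[0,0,0],"spin":0},{"delta_pos":[0,0,0],"spin":0}]'
python3 - <<'E'
from h import *
go(.4717,.1135,.067,90,360)
E
```

```text
time: 28.73
position: [0.4691, 0.1119, 0.0961]
tool_rot: [-1.208, -1.2, 1.211]
contact_force: [-0.3, -0.8, -0.7]
gripper_width: 0.0232
time: 29.4
position: [0.4713, 0.1133, 0.0999]
tool_rot: [-1.212, -1.207, 1.206]
contact_force: [-0.7, -0.8, -0.8]
gripper_width: 0.0233
t=29.4 at [0.4713 0.1133 0.0999] yaw 89.8 tiltz 1.0000 j7 0.62 j1 0.22 w 0.0233 F [-0.7 -0.8 -0.8]
delta [ 0.2 32.9 -0.4] dist 33 spin -0.2 (alt 359.8 -360.2)
```

```bash
python3 -m creep '[{"delta_pos":[0,10,0],"spin":0},{"delta_pos":[0,16,0],"spin":0},{"delta_pos":[0,22,0],"spin":0},{"delta_pos":[0,28,0],"spin":0},{"delta_pos":[0,32,0],"spin":0},{"delta_pos":[0,33,0],"spin":0},{"delta_pos":[0,33,0],"spin":0},{"delta_pos":[0,33,0],"spin":0}]'
python3 - <<'E'
from h import *
go(.4717,.1135,.067,90,360)
E
```

```text
time: 30.07
position: [0.4713, 0.1135, 0.0667]
tool_rot: [-1.211, -1.207, 1.206]
contact_force: [-0.1, -1.0, -0.7]
gripper_width: 0.0235
t=30.1 at [0.4713 0.1135 0.0667] yaw 89.8 tiltz 1.0000 j7 0.56 j1 0.18 w 0.0235 F [-0.1 -1.  -0.7]
delta [ 0.  -0.3 -0.4] dist 1 spin -0.2 (alt 359.8 -360.2)
```

```bash
python3 -m creep '[{"delta_pos":[0,0,0],"spin":0},{"delta_pos":[0,0,0],"spin":0},{"delta_pos":[0,0,0],"spin":0},{"delta_pos":[0,0,0],"spin":0},{"delta_pos":[0,0,0],"spin":0},{"delta_pos":[0,0,0],"spin":0}]' 0.5
python3 -m creep '[{"delta_pos":[0,-15,0],"spin":0},{"delta_pos":[0,-50,0],"spin":0},{"delta_pos":[0,-90,-15],"spin":0},{"delta_pos":[0,-130,-40],"spin":0},{"delta_pos":[0,-150,-50],"spin":0},{"delta_pos":[0,-150,-50],"spin":0},{"delta_pos":[0,-150,-50],"spin":0},{"delta_pos":[0,-150,-50],"spin":0}]'
python3 - <<'E'
from h import *
s,im,d,P=look("w16")
print("knob");parts(P,im,.473,.1125,.025,.08,.12)
m=parts(P,im,.473,.1125,.045,.053,.07)
q=P[m];A=np.c_[q[:,:2],np.ones(len(q))];print(np.linalg.lstsq(A,q[:,2],rcond=None)[0])
im,d=get_image("top");cv2.imwrite("pics/top1.png",im[:,:,::-1])
im,d=get_image("scene");cv2.imwrite("pics/scene1.png",im[:,:,::-1])
go(.56,.1,.3,90,360)
E
```

```text
time: 30.57
position: [0.4713, 0.1133, 0.0668]
tool_rot: [-1.211, -1.206, 1.206]
contact_force: [-0.4, 0.2, -0.5]
gripper_width: 0.0461
time: 31.23
position: [0.52, 0.1126, 0.2157]
tool_rot: [-1.21, -1.204, 1.208]
contact_force: [-0.2, 0.4, 0.3]
gripper_width: 0.0464
knob
n 464 mean [0.4725 0.1123 0.0941] zmed 0.0944 rect [472.6 112.5] [22.5 23.1] ang 89.4 circ [472.8 112.2] 11.8
n 2150 mean [0.4717 0.1122 0.0627] zmed 0.0627 rect [472.8 112.1] [60.8 60.7] ang 27.4 circ [472.9 112.4] 30.9
[-0.00060415  0.00072252  0.06292479]
t=31.4 at [0.5197 0.1127 0.2152] yaw 89.8 tiltz 1.0000 j7 0.82 j1 0.30 w 0.0466 F [0.1 0.8 0.5]
delta [-12.7 -84.9 -40. ] dist 95 spin -0.2 (alt 359.8 -360.2)
```

View pics/scene1.png

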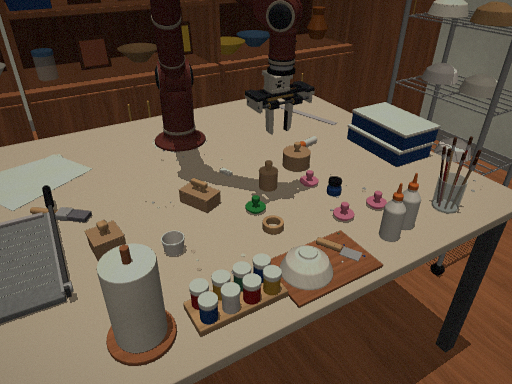

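View pics/w16.png

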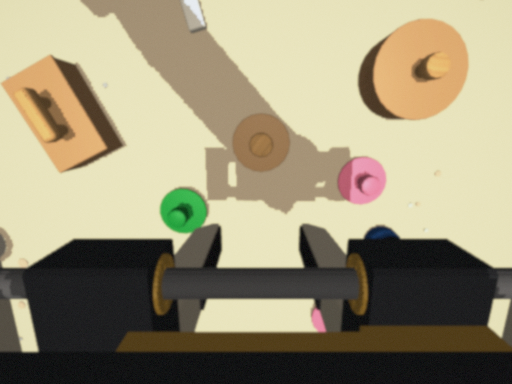

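All four lids are seated: the scene view shows them on their boxes at (297,156), (268,176), (200,194) and (105,238), with the pot at (174,244) and the jar at (335,186) in their places. The robot is clear, so I hand in.

```bash
python3 -m creep '[{"delta_pos":[0,-30,0],"spin":0},{"delta_pos":[0,-40,0],"spin":0},{"delta_pos":[0,-40,0],"spin":0},{"delta_pos":[0,-40,0],"spin":0},{"delta_pos":[0,-40,0],"spin":0},{"delta_pos":[0,-40,0],"spin":0}]'
python3 - <<'E'
from h import *
im,d=get_image("top");P=cloud("top",d)
for n,x,y,lo in [("pot",.613,-.2665,.036),("jar",.6105,.275,.046),("sq",.518,-.412,.07),("big",.4,.278,.075),("obl",.444,-.116,.06),("small",.473,.1125,.08)]: print(n,end=" ");parts(P,im,x,y,.045,lo,.12)
print(close_job())
E
```

```text
time: 31.88
position: [0.5205, 0.1126, 0.2554]
tool_rot: [-1.21, -1.204, 1.208]
contact_force: [-0.2, 0.5, 0.3]
gripper_width: 0.0467
pot n 69 mean [ 0.6148 -0.2697  0.0419] zmed 0.0418 rect [ 613.4 -266.7] [56.3 57.7] ang 44.4 circ [ 614.2 -266.7] 29.5
jar n 63 mean [0.6113 0.284  0.0529] zmed 0.0530 rect [611.1 286.1] [20.  39.2] ang 88.4 circ [610.9 280.4] 19.6
sq n 65 mean [ 0.5173 -0.4121  0.0821] zmed 0.0826 rect [ 517.7 -413.6] [24.3 23.8] ang 5.3 circ [ 517.4 -412.9] 14.6
big n 50 mean [0.4011 0.2761 0.089 ] zmed 0.0892 rect [401.3 276. ] [21.3 20.9] ang 47.9 circ [401.4 276.9] 11.6
obl n 98 mean [ 0.4446 -0.1151  0.0771] zmed 0.0775 rect [ 445.4 -115.2] [56.1 16. ] ang 25.9 circ [ 445.6 -115.7] 28.2
small n 9 mean [0.4679 0.1185 0.093 ] zmed 0.0920 rect [468.  118.7] [18.2  2.2] ang 44.6 circ [468.7 117.9] 9.1
the job is handed in; nothing more can be done
None
```

All four lids are on their own boxes, and I handed the job in at about 32 s of the 115 s allowed. The hand-in gave no verdict.

- **Lids:** After each release I checked the lid with the wrist camera. Every flange lay flat, at 57, 51, 45 and 63 mm for the big, square, oblong and small box, which matches rim height plus 5 mm within 0.4 mm. Each lid centre was within about 1.2 mm of the box centre I measured before placing it.
- **Pot and jar:** In the last top view the pot was within 1 mm of its first position. The jar's centre read about 5–11 mm off, depending on the fit. Only half of its cap was visible (20 mm of 39 mm), probably because the arm was in the way. I never worked near the jar, and the wrist and scene pictures show it upright in its place.
- **Last check that disagreed:** In that same top view only 9 points of the small lid's knob were visible, so its reading of about 7 mm off means little. The wrist view just after placing it put it within 1 mm.

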